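# Tip a coil-former cheek out of its nest

### The job

By the coil winder two white plates lie sunk in black nests. Press down the plate with the large rectangular window at its notched end so that its other end tips up and stays up, then take it by the raised end, lift it out and lay it flat in the middle of the cork mat. Leave the other plate alone in its nest.

Things in the scene. Friction and masses are not known exactly. Their poses are not given: they have to be found in the camera images.
- cheek_mid (a point): White plastic plate to be moved, 110 x 50 x 8 mm (x, y, z), 0.07 kg, with one 44 x 26 mm window; point at its centre, half-way up. Starts flat in the nest, axes along the nest's, top 1 mm below the rim. Pressed down 14 mm from its -x end with 4 to 8 N, it rocks to a hard stop at 0.42 rad: that end sinks 20 mm, the +x end rises 24 mm, its sides clear of the rim, and it stays so when let go.
- nest: Fixed black block round that plate, 144 x 84 x 40 mm (x, y, z); origin at the centre of its underside, on the table. Pocket 116 x 56 mm, 3 mm wider than the plate all round. Its -x end wall has a notch 36 mm wide, down to 16 mm above the table: the end to press. The plate lies on a stiffly hinged bed that rocks about an axis along y at x = -5 mm, z = 29 mm and stays where it is left.
- mat_top (a point): Centre of the top face of the square cork mat, 140 x 140 mm, 3 mm thick, fixed on the table.
- cover_mid (a point): Centre (half-way up) of the other white plate, to be left alone: same 110 x 50 x 8 mm, but with two small round holes (14 mm) near its ends and no window. It lies in a second, identical nest.
Not all that is in view belongs to the job. There is more than one size of the part that bears mat_top; the job needs the middle-sized.

How it is judged (in metres and radians):
On the way, in this order (a step that is already met when the one before it is completed fails the run):
1. the windowed plate is tipped up in its nest by more than 0.2 rad (angle between cheek_mid's own z axis and vertical above 0.2 rad and horizontal distance between cheek_mid and nest below 0.025 m and z of cheek_mid in the frame of nest below 0.05 m), for 0.2 s.
2. it is lifted out of the nest (its centre more than 60 mm above the table) (z of cheek_mid in the frame of nest above 0.06 m), for 0.1 s.
At the end, for the whole second after the job is handed in: The windowed plate lies flat (within 0.1 rad, top face up) and at rest on the cork mat, its centre within 40 mm of the mat's centre and less than 14 mm above the table, in any yaw; the other plate is still in its nest (horizontal distance between cheek_mid and mat_top below 0.04 m and angle between cheek_mid's own z axis and vertical below 0.1 rad and height (world z) of cheek_mid below 0.014 m and linear speed of cheek below 0.02 m/s); the robot touches nothing.
It fails at once if the other plate is moved by more than 15 mm or tipped by more than 0.15 rad (distance of cover_mid from where it was at the start of the episode above 0.015 m or angle between cover_mid's own z axis and vertical above 0.15 rad).
It also fails if it takes over 48 s, if anything falls off the work surface, if the arm or the gripper's body presses on something with over 40 N, if the wrist force passes 120 N, or if a joint passes its speed limit or range.

### The arm

A 6-joint arm with a two-finger parallel gripper is mounted at the origin on the work surface. World frame = base frame: x ahead of the robot, y to its left, z up, the work surface at z = 0. Lengths are in m, angles in degrees, forces in N, time in s.
With the tool pointing down it reaches from about 0.35 to 0.875 m from the base axis. Payload 4.2 kg.
Tool frame: the origin (TCP) lies on the centre line of the jaws, within the pads' length; the fingertips stand 25 mm ahead of it and the grasp point (between the pads) lies 6 mm ahead of it; z points along the fingers, y is the line along which they close (so a half turn about z gives the same grasp; the last joint's range is limited). The gripper opens to 87 mm and grips with 3 to 60 N. Pads are 19 mm wide; open, the fingers measure 117 mm over their backs; the gripper's body (75 mm by 190 mm) begins 51 mm behind the grasp point.
Start: joints at [84.03, 22.042, 0.453, 0, -68.411, -14.817], TCP at [0.222, 0.584, 0.226] pointing down, gripper open.
Joint ranges: [-179.83, 179.83], [-69.29, 118.12], [-61.27, 80.66], [-181.25, 117.63], [-171.15, -9.14], [-177.46, 177.46]. Speed limits (degrees/s): [159.86, 159.86, 180, 180, 180, 180].

### API

Orientations are given as a 3x3 rotation matrix whose columns are the frame's x, y, z axes.
In Python, from station import r gives the robot as it stands.
- The arm moves only by the tool move_arm, never from a script. Its argument "series" is a list of rows, each an object with "grip": the opening, from 0 (shut) to 1 (fully open); "xyz": the shift along the tool's x, y, z in mm, a list of three; "angular": the turn, a rotation vector about the tool's x, y, z in rad, a list of three. A call has 1 to 10 rows; each row is the pose to reach, as a shift and turn from the pose commanded when the call began, along the tool's axes at that moment; what a row does not reach only later rows make up. A row lasts 1/10 s, in which the tool goes at most 50 mm and 8.59 degrees, less where a joint would pass 70% of its speed; a pose out of reach is approached as far as the arm can. A call with a gripper value outside its range is refused whole. The fingers move at their own pace and stop on an object; the grip force is fixed at half the most. Time passes only in rows, so rows that repeat a pose let the fingers close. It gives the time, the measured TCP pose, the force, the opening and the grip force at its end, in the units of the state.
- r.sense(): the state, without advancing time (a new reading comes with each control period).
- r.capture(name): name is "scene" or "top"; returns a dict with "img" (420x560x3 uint8, red, green, blue), "camera_matrix" (3x3 intrinsics, pixels), "rvec" (rotation vector, rad) and "tvec" (3), from world to camera coordinates, as OpenCV has them. Camera axes: x right, y down, z forward; pixel columns grow to the right and rows downward; lengths in m; the calibration is good to about 2 mm. A picture is of the moment at which its call begins. There is no depth.
- r.finish_job(): hands the job in; it is judged then, once.
The state is a dict: "time_s": time; "joints": joint angles; "joint_velocities": joint speeds; "effort": joint torques, N m; "tcp_pos": TCP position; "ee_rot": TCP orientation; "wrist_force": force on the tool from outside, world axes, zero at the start; "moment": the same for the moment, N m; "gripper_width": opening from 0.0 (shut) to 1.0 (fully open); "gripper_force": force on a finger pad.
Only numpy, scipy, OpenCV 4.12 (cv2) and the standard library are available. Lean on these libraries where they do the work, as an engineer would, in place of code of your own. Each camera call takes 0.05 s, during which the arm holds its last target. There are 200 camera calls.

## Working session

There is one attempt and no reset: what is moved stays moved. The work goes in short steps, Python scripts to look and compute and a tool call to move; the robot and the scene stay as the last step left them, time stands still between calls to the robot, and variables do not carry over. Pictures are saved under pics/ and viewed, at most 10 in all, crops included, and the job is handed in when it is done.

Besides the shell and the picture viewer there is one more tool, called after "Call:" as name([rows], argument=value, ...), one row to a line, values as JSON. move_arm: Moves the arm, as the interface text tells. Its arguments: {"type":"object","properties":{"series":{"type":"array"}},"required":["series"]}

```bash
mkdir -p pics
cat > h.py <<'E'
import numpy as np,cv2
from station import r
def snap(n):
    c=r.capture(n); return c
def ray(c,uv,z):
    R=cv2.Rodrigues(np.array(c['rvec'],float))[0];t=np.array(c['tvec'],float).ravel();K=np.array(c['camera_matrix'])
    uv=np.atleast_2d(np.array(uv,float)); d=np.c_[uv,np.ones(len(uv))]@np.linalg.inv(K).T@R; o=-R.T@t
    return o+d*((z-o[2])/d[:,2])[:,None]
def proj(c,P):
    return cv2.projectPoints(np.atleast_2d(np.array(P,float)),np.array(c['rvec'],float),np.array(c['tvec'],float),np.array(c['camera_matrix']),None)[0].reshape(-1,2)
E
python3 - <<'E'
from h import *
for n in('scene','top'):
    c=snap(n);cv2.imwrite(f'pics/{n}0.png',c['img'][:,:,::-1]); R=cv2.Rodrigues(np.array(c['rvec'],float))[0]; print(n,(-R.T@np.array(c['tvec']).ravel()).round(3),np.array(c['camera_matrix']).round(0).tolist())
s=r.sense();print(s['tcp_pos'],np.round(s['ee_rot'],3).tolist(),s['time_s'])
E
```

```text
scene [0.898 0.027 0.836] [[413.0, 0.0, 272.0], [0.0, 413.0, 209.0], [0.0, 0.0, 1.0]]
top [ 0.369 -0.09   1.057] [[412.0, 0.0, 281.0], [0.0, 412.0, 209.0], [0.0, 0.0, 1.0]]
[0.22163727 0.58381237 0.22516995] [[0.935, -0.355, -0.001], [-0.355, -0.935, -0.002], [0.0, 0.002, -1.0]] 0.1
```

View pics/top0.png

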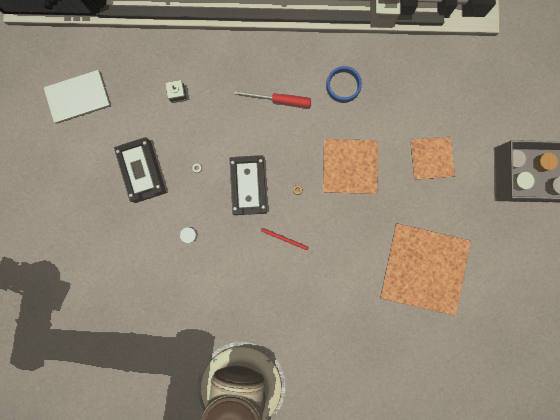

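View pics/scene0.png

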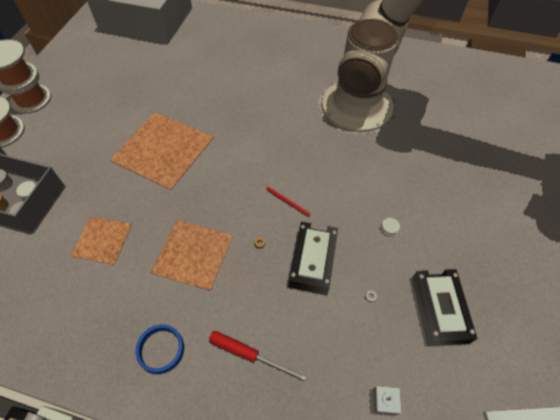

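Candidates in the top view:
- **Plates:** one with a dark window at (140,170), one with two holes at (248,185), and a plain white sheet at (77,97), which is not in a nest.
- **Mats:** (351,166), (433,158) small and (426,269) large.

I choose the plate at (140,170) and the mat at (351,166), and check both by size and a close crop.

```bash
cat > m.py <<'E'
from h import *
c=snap('top');s=snap('scene')
def blobs(c,mask,z,amin,tag):
    for k in cv2.findContours(mask,cv2.RETR_EXTERNAL,cv2.CHAIN_APPROX_NONE)[0]:
        if cv2.contourArea(k)<amin: continue
        P=ray(c,k.reshape(-1,2),z)[:,:2]; b=cv2.minAreaRect((P*1000).astype(np.float32))
        print(tag,k.reshape(-1,2).mean(0).round(),np.round(b[0],1),np.round(b[1],1),round(b[2],1))
for n,i in(('top',c),('scene',s)):
    hsv=cv2.cvtColor(i['img'],cv2.COLOR_RGB2HSV)
    blobs(i,cv2.inRange(hsv,(3,90,90),(20,255,255)),.003,400,n+' cork')
    blobs(i,cv2.inRange(hsv,(0,0,170),(180,70,255)),.039,300,n+' white')
    blobs(i,cv2.inRange(hsv,(0,0,0),(180,255,60)),.04,400,n+' black')
a=c['img'][125:215,105:165];b=s['img'][260:350,405:485]
f=lambda x,w:cv2.resize(x,(w,540),interpolation=cv2.INTER_CUBIC)
cv2.imwrite('pics/crop.png',np.hstack([f(a,360),f(b,440)])[:,:,::-1])
E
python3 m.py
```

```text
top cork [426. 269.] [ 301.5 -460.7] [194.1 194.3] 78.0
top cork [350. 166.] [ 561.7 -267.2] [139.8 139.4] 89.7
top cork [432. 158.] [ 587.7 -480.1] [104.5 104.8] 5.8
top white [277. 389.] [  4.4 -91.1] [ 35.  114.8] 83.4
top white [217. 365.] [53.6 57. ] [ 39.9 146.7] 70.7
top white [247. 185.] [502.2  -5.7] [108.4  48.7] 4.6
top white [137. 169.] [535.4 270.1] [108.3  48.5] 19.4
top white [76. 96.] [719.4 434.9] [ 96.7 145.3] 19.8
top white [241.   5.] [967.1  23.4] [659.1  10.4] 89.9
top white [258.  23.] [939.7  -3.4] [  82.8 1272.3] 1.3
top black [477.   7.] [ 972.2 -586.7] [42.8 83.3] 1.3
top black [180.  15.] [948.2 168.3] [949.1  45.8] 89.7
scene cork [192. 255.] [ 562.6 -267.5] [140.8 140.8] 89.7
scene cork [101. 240.] [ 589.  -479.9] [105.9 106.1] 5.8
scene cork [162. 150.] [ 301.6 -461.7] [196.5 196.5] 78.1
scene cork [503.  34.] [-446.7  368.9] [ 61.7 385. ] 2.2
scene white [525. 414.] [700.9 415.7] [ 18.3 127.5] 19.7
scene white [388. 399.] [742.6 186.7] [37.9 37.4] 11.4
scene white [ 36. 405.] [ 930.  -410.1] [149.1  18.9] 87.1
scene white [446. 304.] [535.2 269.6] [106.9  47.4] 19.4
scene white [314. 254.] [502.5  -6.1] [106.2  46.5] 4.4
scene white [ 8. 52.] [  107.6 -1039.5] [119.   60.5] 36.0
scene black [443. 309.] [544.  263.7] [149.8  96.2] 19.2
scene black [303. 262.] [512.1  -8.3] [157.1  81. ] 5.6
scene black [ 32. 206.] [ 549.6 -661.5] [100.6 168.1] 89.4
scene black [ 21. 168.] [ 483.7 -749.3] [133.9  40.1] 89.3
scene black [362.  80.] [-67.3  -9.9] [157.8 126.5] 16.2
scene black [525.  15.] [-514.   436.4] [222.5 208.1] 89.9
scene black [440.   9.] [-472.4  175.3] [166.2 129.2] 88.9
scene black [173.  16.] [-174.9 -645.5] [213.1  90.3] 2.5
scene black [52. 13.] [ -100.6 -1012.6] [221.8 101.8] 48.1
scene black [10. 18.] [  -40.9 -1135.5] [225.6  78.7] 36.0
```

View pics/crop.png

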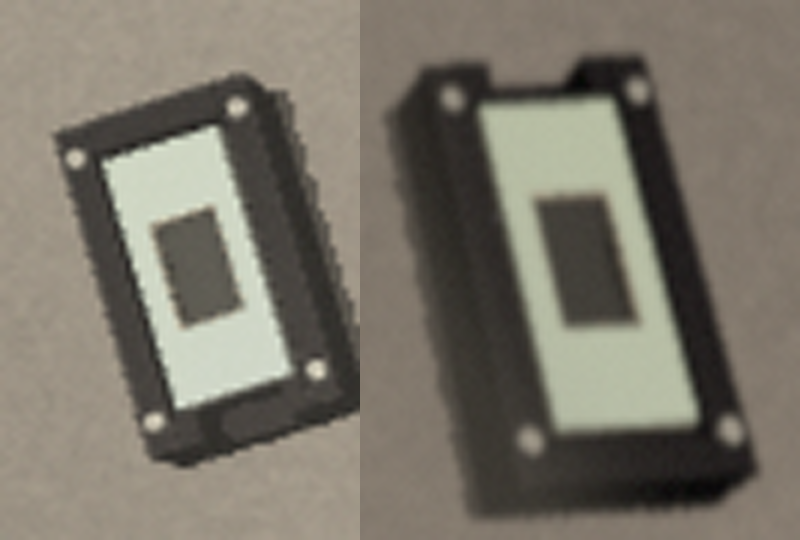

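The crop shows the large rectangular window in the plate. The notch is in the end wall nearest the robot: at the bottom in the top view and at the top in the scene view. So nest +x points along about +19.4° in world, with the plate centre near (535, 270) mm. The 140 mm mat is at (562, -267).

```bash
cat >> h.py <<'E'
from scipy.spatial.transform import Rotation as Ro
C=np.array([535.3,269.8]);A=np.radians(19.4);ex=np.array([np.cos(A),np.sin(A)])
def down(yaw,tilt=0): # tool x along yaw, z down; tilt>0 : tool x pitched up (z leans to +x)
    return (Ro.from_euler('z',yaw)*Ro.from_euler('x',180,degrees=True)*Ro.from_euler('y',tilt)).as_matrix()
def delta(p,R,start=None):
    s=r.sense(); p0=np.array(s['tcp_pos'])*1000;R0=np.array(s['ee_rot'])
    if start is not None:p0,R0=start
    print('shift',(R0.T@(np.array(p)-p0)).round(1),'rv',Ro.from_matrix(R0.T@R).as_rotvec().round(4),'t',s['time_s'],'F',np.round(s['wrist_force'],1),'w',s['gripper_width'])
E
python3 - <<'E'
from h import *
print(down(A).round(3).tolist(), down(A,.42)[:,0].round(3),down(A,.42)[:,2].round(3))
delta([*(C-45*ex),120],down(A))
E
```

```text
[[0.943, 0.332, 0.0], [0.332, -0.943, -0.0], [-0.0, 0.0, -1.0]] [0.861 0.303 0.408] [ 0.385  0.135 -0.913]
shift [370.4 211.3 105.8] rv [ 1.300e-03  4.000e-04 -7.015e-01] t 0.2 F [ 0.5 -0.1 -0.4] w 1.0000158945072026
```

Call:
move_arm([
  {"grip": 0, "xyz": [370.4, 211.3, 60], "angular": [0.0013, 0.0004, -0.7015]},
  {"grip": 0, "xyz": [370.4, 211.3, 60], "angular": [0.0013, 0.0004, -0.7015]},
  {"grip": 0, "xyz": [370.4, 211.3, 60], "angular": [0.0013, 0.0004, -0.7015]},
  {"grip": 0, "xyz": [370.4, 211.3, 60], "angular": [0.0013, 0.0004, -0.7015]},
  {"grip": 0, "xyz": [370.4, 211.3, 60], "angular": [0.0013, 0.0004, -0.7015]},
  {"grip": 0, "xyz": [370.4, 211.3, 60], "angular": [0.0013, 0.0004, -0.7015]},
  {"grip": 0, "xyz": [370.4, 211.3, 60], "angular": [0.0013, 0.0004, -0.7015]},
  {"grip": 0, "xyz": [370.4, 211.3, 60], "angular": [0.0013, 0.0004, -0.7015]},
  {"grip": 0, "xyz": [370.4, 211.3, 60], "angular": [0.0013, 0.0004, -0.7015]},
  {"grip": 0, "xyz": [370.4, 211.3, 60], "angular": [0.0013, 0.0004, -0.7015]},
])

```text
time_s: 1.2
tcp_pos: [0.4944, 0.2519, 0.165]
ee_rot: [[0.945, 0.327, -0.001], [0.327, -0.945, -0.001], [-0.001, 0.0, -1.0]]
wrist_force: [0.7, 0.4, 0.7]
gripper_width: 0.177
gripper_force: 0.0
```

Run:
```python
from h import *
delta([*(C-45*ex),70],down(A))
```

```text
shift [-0.4 -3.3 95. ] rv [ 0.0001  0.0015 -0.0054] t 1.2 F [0.7 0.4 0.7] w 0.17738859406820306
```

Call:
move_arm([
  {"grip": 0, "xyz": [0, 0, 60], "angular": [0, 0, 0]},
  {"grip": 0, "xyz": [0, 0, 60], "angular": [0, 0, 0]},
  {"grip": 0, "xyz": [0, 0, 60], "angular": [0, 0, 0]},
  {"grip": 0, "xyz": [0, 0, 60], "angular": [0, 0, 0]},
  {"grip": 0, "xyz": [0, 0, 60], "angular": [0, 0, 0]},
  {"grip": 0, "xyz": [0, 0, 60], "angular": [0, 0, 0]},
])

```text
time_s: 1.8
tcp_pos: [0.4936, 0.2563, 0.1077]
ee_rot: [[0.943, 0.333, 0.003], [0.333, -0.943, 0.003], [0.004, -0.002, -1.0]]
wrist_force: [-0.2, -0.2, -0.3]
gripper_width: 0.007
gripper_force: 0.0
```

Run:
```python
from h import *
delta([*(C-45*ex),51],down(A))
```

```text
shift [-1.4  1.2 56.7] rv [-0.0021 -0.0036  0.0009] t 1.8 F [-0.2 -0.2 -0.3] w 0.007339071708603236
```

Call:
move_arm([
  {"grip": 0, "xyz": [0, 0, 20], "angular": [0, 0, 0]},
  {"grip": 0, "xyz": [0, 0, 34], "angular": [0, 0, 0]},
  {"grip": 0, "xyz": [0, 0, 38], "angular": [0, 0, 0]},
  {"grip": 0, "xyz": [0, 0, 40], "angular": [0, 0, 0]},
  {"grip": 0, "xyz": [0, 0, 42], "angular": [0, 0, 0]},
  {"grip": 0, "xyz": [0, 0, 44], "angular": [0, 0, 0]},
  {"grip": 0, "xyz": [0, 0, 46], "angular": [0, 0, 0]},
  {"grip": 0, "xyz": [0, 0, 48], "angular": [0, 0, 0]},
  {"grip": 0, "xyz": [0, 0, 49], "angular": [0, 0, 0]},
  {"grip": 0, "xyz": [0, 0, 50], "angular": [0, 0, 0]},
])

```text
time_s: 2.8
tcp_pos: [0.4932, 0.2554, 0.0561]
ee_rot: [[0.943, 0.332, 0.0], [0.332, -0.943, 0.001], [0.001, -0.001, -1.0]]
wrist_force: [-0.2, -0.5, -0.1]
gripper_width: 0.008
gripper_force: 0.0
```

Call:
move_arm([
  {"grip": 0, "xyz": [0, 0, 1], "angular": [0, 0, 0]},
  {"grip": 0, "xyz": [0, 0, 2], "angular": [0, 0, 0]},
  {"grip": 0, "xyz": [0, 0, 3], "angular": [0, 0, 0]},
])

```text
time_s: 3.1
tcp_pos: [0.4931, 0.2555, 0.0531]
ee_rot: [[0.943, 0.332, 0.0], [0.332, -0.943, 0.001], [0.001, -0.001, -1.0]]
wrist_force: [0.3, -0.2, 0.9]
gripper_width: 0.003
gripper_force: 0.0
```

Run:
```python
from h import *
delta([*(C-45*ex),51],down(A))
c=snap('scene');cv2.imwrite('pics/p1.png',cv2.resize(c['img'][220:370,370:520],(600,600),interpolation=cv2.INTER_CUBIC)[:,:,::-1])
```

```text
shift [-0.5  0.5  2.1] rv [-0.001  -0.0008  0.0002] t 3.1 F [ 0.3 -0.2  0.9] w 0.0025790355487649206
```

View pics/p1.png

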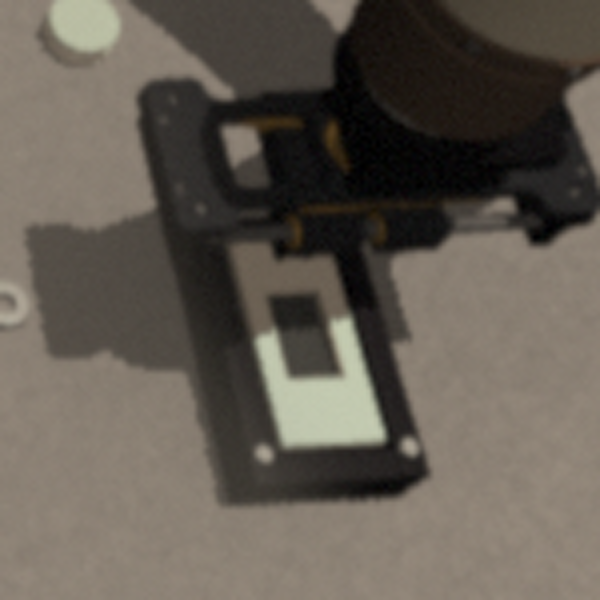

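Run:
```python
from h import *
for n in('scene','top'):
    c=snap(n)
    ey=np.array([-ex[1],ex[0]])
    for th in(0,.2,.42):
        def W(u,v,w=10): # rel pivot, tilt
            x=u*np.cos(th)-w*np.sin(th)-5; z=29+u*np.sin(th)+w*np.cos(th); return [*(C+x*ex+v*ey)/1000,z/1000]
        print(n,th,'end corners',proj(c,[W(60,-25),W(60,25)]).round(1).tolist(),'window',proj(c,[W(27,-13),W(27,13),W(-17,13),W(-17,-13)]).round(1).tolist())
    cv2.imwrite(f'pics/p2_{n}.png',c['img'][:,:,::-1])
    m=cv2.inRange(cv2.cvtColor(c['img'],cv2.COLOR_RGB2HSV),(0,0,150),(180,70,255))
    for k in cv2.findContours(m,cv2.RETR_EXTERNAL,cv2.CHAIN_APPROX_NONE)[0]:
        if 200<cv2.contourArea(k)<3000:
            print(cv2.boxPoints(cv2.minAreaRect(k)).round(1).tolist())
```

```text
scene 0 end corners [[440.3, 331.0], [466.2, 329.8]] window [[442.0, 313.8], [455.2, 313.2], [449.0, 291.7], [436.2, 292.4]]
scene 0.2 end corners [[442.0, 327.6], [468.1, 326.3]] window [[442.5, 311.7], [455.8, 311.1], [448.2, 291.6], [435.4, 292.2]]
scene 0.42 end corners [[443.2, 322.6], [469.6, 321.3]] window [[442.9, 308.9], [456.1, 308.3], [447.3, 291.9], [434.6, 292.5]]
[[486.0, 406.0], [559.0, 406.0], [559.0, 419.0], [486.0, 419.0]]
[[-4.800000190734863, 399.20001220703125], [0.20000000298023224, 385.3999938964844], [92.0999984741211, 418.79998779296875], [87.0999984741211, 432.6000061035156]]
[[377.0, 413.0], [377.0, 385.0], [400.0, 385.0], [400.0, 413.0]]
[[433.5, 303.8999938964844], [457.3999938964844, 297.70001220703125], [465.5, 328.8999938964844], [441.6000061035156, 335.1000061035156]]
[[298.29998779296875, 274.20001220703125], [306.29998779296875, 228.6999969482422], [329.79998779296875, 232.8000030517578], [321.79998779296875, 278.3999938964844]]
[[379.29998779296875, 225.5], [387.5, 213.3000030517578], [402.70001220703125, 223.5], [394.5, 235.6999969482422]]
[[341.0
[... 193 characters left out ...]
0 end corners [[140.6, 145.3], [121.4, 151.5]] window [[139.8, 159.2], [129.8, 162.4], [134.9, 179.0], [144.9, 175.7]]
top 0.2 end corners [[139.4, 145.4], [120.0, 151.7]] window [[139.4, 159.7], [129.4, 162.9], [135.6, 179.8], [145.5, 176.6]]
top 0.42 end corners [[138.4, 146.7], [118.8, 153.0]] window [[139.1, 160.8], [129.1, 164.0], [136.3, 180.4], [146.2, 177.2]]
[[517.0, 171.0], [534.0, 171.0], [534.0, 189.0], [517.0, 189.0]]
[[121.5999984741211, 151.8000030517578], [140.5, 145.5], [145.1999969482422, 159.60000610351562], [126.30000305175781, 165.89999389648438]]
[[112.0, 4.400000095367432], [112.0999984741211, 0.10000000149011612], [369.1000061035156, 6.0], [369.0, 10.199999809265137]]
```

The plate is still flat: its +x end edge is at about y=331 in the scene view. The wrist force is near zero, so the tip has not reached the plate. I'll go down further in small steps.

Call:
move_arm([
  {"grip": 0, "xyz": [0, 0, 1], "angular": [0, 0, 0]},
  {"grip": 0, "xyz": [0, 0, 2], "angular": [0, 0, 0]},
  {"grip": 0, "xyz": [0, 0, 3], "angular": [0, 0, 0]},
  {"grip": 0, "xyz": [0, 0, 3], "angular": [0, 0, 0]},
])

```text
time_s: 3.65
tcp_pos: [0.493, 0.2554, 0.05]
ee_rot: [[0.943, 0.332, 0.0], [0.332, -0.943, 0.001], [0.0, -0.001, -1.0]]
wrist_force: [-0.9, 0.0, 0.0]
gripper_width: 0.007
gripper_force: 0.0
```

Run:
```python
from h import *
s=r.sense();p=np.array(s['tcp_pos'])
print(s['wrist_force'],s['moment'],p)
for n in('scene','top'):
    c=snap(n); print(n,proj(c,[p,p+[0,0,-.025]]).round(1).tolist())
    if n=='top':cv2.imwrite('pics/p3.png',cv2.resize(c['img'][120:270,90:240],(600,600),interpolation=cv2.INTER_CUBIC)[:,:,::-1])
```

```text
[-0.90318505  0.03988765  0.0498346 ] [-0.06841072 -0.02199655  0.03784319] [0.49300683 0.25537426 0.04995803]
scene [[441.7, 279.4], [437.6, 284.0]]
top [[140.8, 185.4], [144.2, 186.7]]
```

View pics/p3.png

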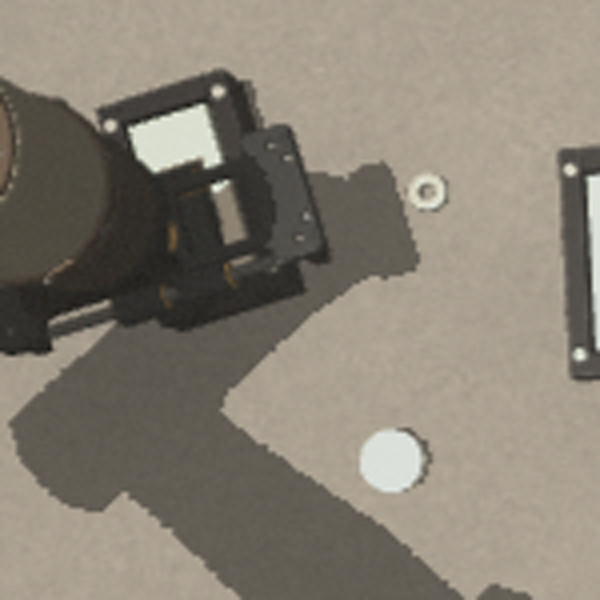

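No contact yet, and the plate is still flat. I'll keep going down, watching the force.

Call:
move_arm([
  {"grip": 0, "xyz": [0, 0, 1], "angular": [0, 0, 0]},
  {"grip": 0, "xyz": [0, 0, 2], "angular": [0, 0, 0]},
  {"grip": 0, "xyz": [0, 0, 3], "angular": [0, 0, 0]},
  {"grip": 0, "xyz": [0, 0, 3], "angular": [0, 0, 0]},
])

```text
time_s: 4.15
tcp_pos: [0.493, 0.2554, 0.047]
ee_rot: [[0.943, 0.332, 0.0], [0.332, -0.943, 0.001], [0.0, -0.001, -1.0]]
wrist_force: [0.4, -0.6, 0.2]
gripper_width: 0.005
gripper_force: 0.0
```

Run:
```python
from h import *
s=r.sense();print(s['effort'])
c=snap('scene');cv2.imwrite('pics/p4.png',cv2.resize(c['img'][250:350,380:500],(800,600),interpolation=cv2.INTER_CUBIC)[:,:,::-1])
```

```text
[ 4.14128313e-03 -3.75804842e+01  1.34536135e+01  2.95530193e+00
  9.90034849e-02  9.03920522e-05]
```

View pics/p4.png

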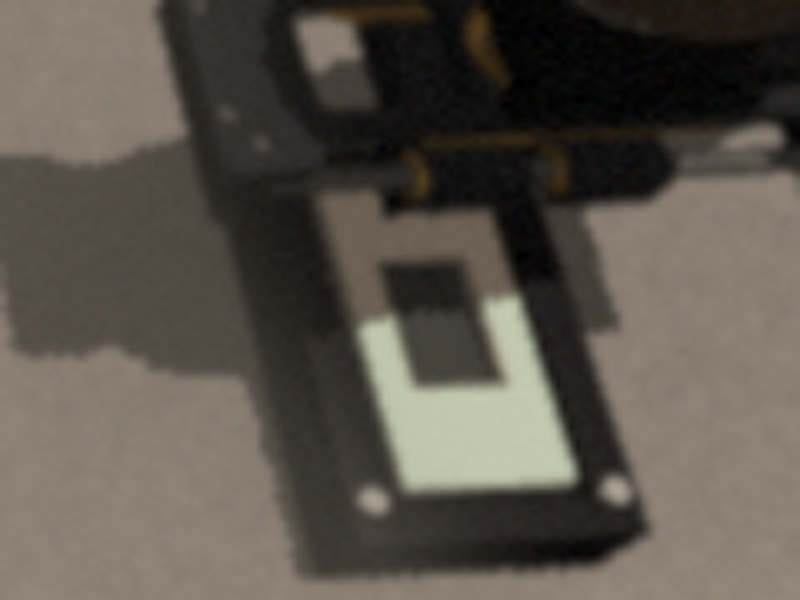

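Call:
move_arm([
  {"grip": 0, "xyz": [0, 0, 1], "angular": [0, 0, 0]},
  {"grip": 0, "xyz": [0, 0, 2], "angular": [0, 0, 0]},
  {"grip": 0, "xyz": [0, 0, 3], "angular": [0, 0, 0]},
  {"grip": 0, "xyz": [0, 0, 4], "angular": [0, 0, 0]},
])

```text
time_s: 4.6
tcp_pos: [0.4931, 0.2554, 0.0431]
ee_rot: [[0.943, 0.332, 0.0], [0.332, -0.943, 0.001], [0.001, -0.001, -1.0]]
wrist_force: [-0.4, 0.1, 1.4]
gripper_width: 0.006
gripper_force: 1.2
```

Call:
move_arm([
  {"grip": 0, "xyz": [0, 0, 1], "angular": [0, 0, 0]},
  {"grip": 0, "xyz": [0, 0, 2], "angular": [0, 0, 0]},
])

```text
time_s: 4.8
tcp_pos: [0.4929, 0.2553, 0.0417]
ee_rot: [[0.943, 0.332, -0.0], [0.332, -0.943, 0.001], [0.0, -0.001, -1.0]]
wrist_force: [-3.7, 0.1, 6.1]
gripper_width: 0.003
gripper_force: 2.9
```

Call:
move_arm([
  {"grip": 0, "xyz": [0, 0, 1], "angular": [0, 0, 0]},
  {"grip": 0, "xyz": [0, 0, 2], "angular": [0, 0, 0]},
])

```text
time_s: 5.0
tcp_pos: [0.4926, 0.2552, 0.0397]
ee_rot: [[0.943, 0.332, -0.0], [0.332, -0.943, 0.001], [-0.0, -0.001, -1.0]]
wrist_force: [-4.3, -0.1, 5.1]
gripper_width: 0.007
gripper_force: 3.0
```

```bash
cat > e.py <<'E'
from h import *
for n in('scene','top'):
    c=snap(n);m=cv2.inRange(cv2.cvtColor(c['img'],cv2.COLOR_RGB2HSV),(0,0,150),(180,70,255))
    if n=='scene':sc=c
    for k in cv2.findContours(m,cv2.RETR_EXTERNAL,cv2.CHAIN_APPROX_NONE)[0]:
        b=cv2.boxPoints(cv2.minAreaRect(k)); x,y=b.mean(0)
        if cv2.contourArea(k)>60 and (425<x<475 and 285<y<345 if n=='scene' else 110<x<160 and 135<y<190): print(n,b.round(1).tolist())
E
python3 e.py; python3 -c "
from h import *
print(r.sense()['wrist_force'])"
```

```text
scene [[433.6000061035156, 304.0], [457.0, 296.79998779296875], [466.6000061035156, 327.79998779296875], [443.20001220703125, 335.0]]
top [[120.9000015258789, 151.6999969482422], [139.8000030517578, 145.39999389648438], [145.1999969482422, 161.60000610351562], [126.30000305175781, 167.89999389648438]]
[-2.85222887 -0.39968746  5.42222756]
```

It is in contact at about 5 N and the plate has started to tip. I'll keep pressing.

Call:
move_arm([
  {"grip": 0, "xyz": [0, 0, 1], "angular": [0, 0, 0]},
  {"grip": 0, "xyz": [0, 0, 2], "angular": [0, 0, 0]},
  {"grip": 0, "xyz": [0, 0, 3], "angular": [0, 0, 0]},
  {"grip": 0, "xyz": [0, 0, 4], "angular": [0, 0, 0]},
])

```text
time_s: 5.5
tcp_pos: [0.4921, 0.255, 0.0354]
ee_rot: [[0.943, 0.332, -0.002], [0.332, -0.943, 0.0], [-0.001, -0.001, -1.0]]
wrist_force: [-4.3, -0.3, 5.7]
gripper_width: 0.005
gripper_force: 3.1
```

Call:
move_arm([
  {"grip": 0, "xyz": [0, 0, 1], "angular": [0, 0, 0]},
  {"grip": 0, "xyz": [0, 0, 2], "angular": [0, 0, 0]},
  {"grip": 0, "xyz": [0, 0, 3], "angular": [0, 0, 0]},
  {"grip": 0, "xyz": [0, 0, 4], "angular": [0, 0, 0]},
])

```text
time_s: 5.9
tcp_pos: [0.492, 0.2549, 0.0312]
ee_rot: [[0.943, 0.332, -0.002], [0.332, -0.943, 0.0], [-0.002, -0.001, -1.0]]
wrist_force: [-3.7, -0.9, 4.4]
gripper_width: 0.001
gripper_force: 3.1
```

```bash
python3 e.py
```

```text
scene [[433.6000061035156, 304.20001220703125], [454.0, 294.0], [468.3999938964844, 322.79998779296875], [448.0, 333.0]]
top [[119.5, 152.5], [140.0, 146.10000610351562], [145.3000030517578, 162.89999389648438], [124.80000305175781, 169.3000030517578]]
```

Call:
move_arm([
  {"grip": 0, "xyz": [0, 0, 1], "angular": [0, 0, 0]},
  {"grip": 0, "xyz": [0, 0, 2], "angular": [0, 0, 0]},
])

```text
time_s: 6.2
tcp_pos: [0.4922, 0.255, 0.0291]
ee_rot: [[0.943, 0.332, -0.001], [0.332, -0.943, 0.0], [-0.001, -0.001, -1.0]]
wrist_force: [-6.3, -0.5, 9.9]
gripper_width: 0.004
gripper_force: 5.5
```

Call:
move_arm([
  {"grip": 0, "xyz": [0, 0, 1], "angular": [0, 0, 0]},
  {"grip": 0, "xyz": [0, 0, 1.5], "angular": [0, 0, 0]},
])

```text
time_s: 6.4
tcp_pos: [0.4923, 0.255, 0.0288]
ee_rot: [[0.943, 0.333, -0.001], [0.333, -0.943, -0.0], [-0.001, -0.0, -1.0]]
wrist_force: [-9.2, -0.9, 15.6]
gripper_width: 0.005
gripper_force: 8.7
```

The force is rising and the plate is at its stop. The closed tips stand only about 3 mm ahead of the reported TCP, against the stated 25 mm. I'll check this with the fingers open before grasping.

Call:
move_arm([
  {"grip": 0, "xyz": [0, 0, -10], "angular": [0, 0, 0]},
  {"grip": 0, "xyz": [0, 0, -40], "angular": [0, 0, 0]},
  {"grip": 0.3, "xyz": [0, 0, -80], "angular": [0, 0, 0]},
  {"grip": 0.8, "xyz": [0, 0, -120], "angular": [0, 0, 0]},
  {"grip": 0.8, "xyz": [0, 0, -120], "angular": [0, 0, 0]},
  {"grip": 0.8, "xyz": [0, 0, -120], "angular": [0, 0, 0]},
  {"grip": 0.8, "xyz": [0, 0, -120], "angular": [0, 0, 0]},
  {"grip": 0.8, "xyz": [0, 0, -120], "angular": [0, 0, 0]},
])

```text
time_s: 7.2
tcp_pos: [0.4927, 0.2549, 0.1463]
ee_rot: [[0.943, 0.332, -0.001], [0.332, -0.943, -0.0], [-0.001, -0.0, -1.0]]
wrist_force: [-0.2, -0.1, 0.2]
gripper_width: 0.467
gripper_force: 0.0
```

```bash
python3 e.py
python3 - <<'E'
from h import *
s=r.sense();p=np.array(s['tcp_pos']);R=np.array(s['ee_rot']);w=s['gripper_width']*.0435;print(p,w)
c=snap('scene')
x0,y0=360,190
for sg in(-1,1):
    for d in(0,.003,.025):
        q=proj(c,p+R@[0.0095,sg*w,d])[0];print(sg,d,q.round(1),((q-[x0,y0])*4).round())
cv2.imwrite('pics/p5.png',cv2.resize(c['img'][y0:y0+150,x0:x0+150],(600,600),interpolation=cv2.INTER_CUBIC)[:,:,::-1])
E
```

```text
scene [[433.8999938964844, 302.0], [467.8999938964844, 300.20001220703125], [469.1000061035156, 322.79998779296875], [435.1000061035156, 324.6000061035156]]
[0.49278971 0.25499467 0.14645257] 0.02424328703951109
-1 0 [474.2 262.9] [457. 292.]
-1 0.003 [473.6 263.6] [454. 295.]
-1 0.025 [468.8 268.6] [435. 314.]
1 0 [447.7 264.2] [351. 297.]
1 0.003 [447.1 264.9] [348. 300.]
1 0.025 [443.  269.8] [332. 319.]
```

View pics/p5.png

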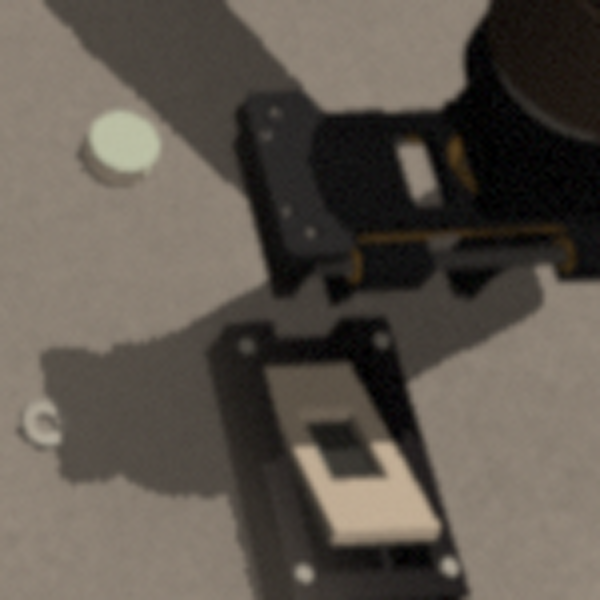

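The plate is tipped up and its end corners match the 0.42 rad prediction. In this picture the fingertips are at (335,302) and (468,298), which confirms they are only about 3–4 mm ahead of the reported TCP. I'll use 3 mm and grasp perpendicular to the tilted plate.

```bash
cat > g.py <<'E'
from h import *
import sys
b=float(sys.argv[1]);th=.42;u,w=47,6+b
x=u*np.cos(th)-w*np.sin(th)-5;z=29+u*np.sin(th)+w*np.cos(th)
delta([*(C+x*ex),z],down(A,th))
E
python3 g.py 60
```

```text
shift [55.9  0.2 38.2] rv [-3.000e-04  4.208e-01  0.000e+00] t 7.35 F [-0.   0.1  0. ] w 0.6013373336318485
```

Call:
move_arm([
  {"grip": 0.85, "xyz": [56, 0, 0], "angular": [0, 0.15, 0]},
  {"grip": 0.85, "xyz": [56, 0, 20], "angular": [0, 0.3, 0]},
  {"grip": 0.85, "xyz": [56, 0, 38], "angular": [0, 0.42, 0]},
  {"grip": 0.85, "xyz": [56, 0, 38], "angular": [0, 0.42, 0]},
  {"grip": 0.85, "xyz": [56, 0, 38], "angular": [0, 0.42, 0]},
  {"grip": 0.85, "xyz": [56, 0, 38], "angular": [0, 0.42, 0]},
  {"grip": 0.85, "xyz": [56, 0, 38], "angular": [0, 0.42, 0]},
])

```text
time_s: 8.05
tcp_pos: [0.5446, 0.2721, 0.1098]
ee_rot: [[0.864, 0.332, 0.378], [0.305, -0.943, 0.131], [0.4, 0.002, -0.916]]
wrist_force: [0.4, -1.1, -0.0]
gripper_width: 0.849
gripper_force: 0.0
```

```bash
python3 g.py 0
```

```text
shift [ 1.3 -1.  61.8] rv [0.002  0.0082 0.0007] t 8.05 F [ 0.4 -1.1 -0. ] w 0.8489109862998756
```

Call:
move_arm([
  {"grip": 0.85, "xyz": [0, 0, 25], "angular": [0, 0, 0]},
  {"grip": 0.85, "xyz": [0, 0, 45], "angular": [0, 0, 0]},
  {"grip": 0.85, "xyz": [0, 0, 55], "angular": [0, 0, 0]},
  {"grip": 0.85, "xyz": [0, 0, 60], "angular": [0, 0, 0]},
  {"grip": 0.85, "xyz": [0, 0, 60], "angular": [0, 0, 0]},
  {"grip": 0.85, "xyz": [0, 0, 60], "angular": [0, 0, 0]},
])

```text
time_s: 8.65
tcp_pos: [0.5764, 0.2859, 0.0761]
ee_rot: [[0.876, 0.333, 0.35], [0.308, -0.943, 0.125], [0.371, -0.002, -0.928]]
wrist_force: [-0.5, 0.1, 0.3]
gripper_width: 0.847
gripper_force: 0.0
```

```bash
python3 g.py 0; python3 -c "
from h import *
c=snap('scene');cv2.imwrite('pics/p6.png',cv2.resize(c['img'][230:350,370:520],(750,600),interpolation=cv2.INTER_CUBIC)[:,:,::-1])"
```

```text
shift [-16.4   1.6  17.7] rv [-0.0018  0.0394 -0.0002] t 8.65 F [-0.5  0.1  0.3] w 0.8469818052455196
```

View pics/p6.png

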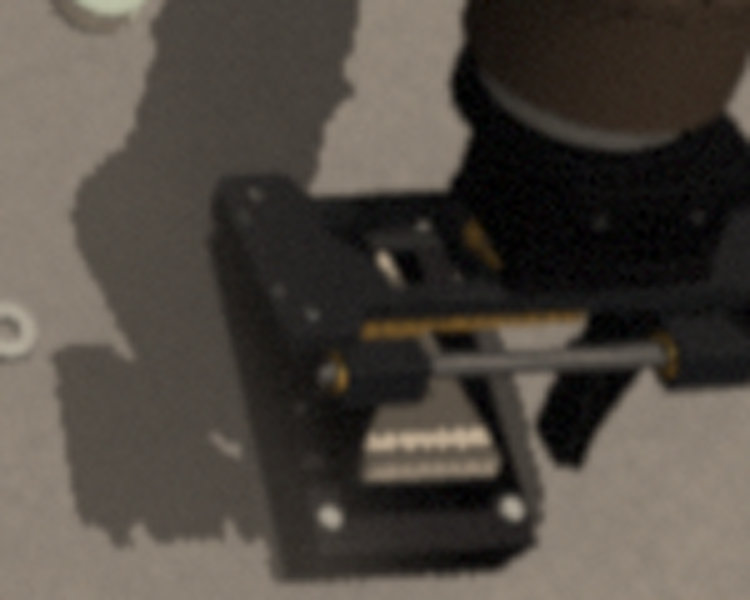

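The move stopped short at TCP z 76 with no contact force, so the arm hit a reach or joint limit with this tilt. I'll check the joints.

```bash
python3 -c "
from h import *
print(np.round(r.sense()['joints'],1),r.sense()['tcp_pos'])"; python3 g.py 20
```

```text
[ 38.9  23.3 -40.1  50.   -9.2  22.1] [0.57631853 0.28584358 0.07626031]
shift [-17.1   1.5  -2.2] rv [-0.0018  0.0393 -0.0002] t 8.7 F [-0.1  0.7  0.5] w 0.8506371474177353
```

Joint 5 is at its -9.1° limit because the tool leans outward. I'll use a smaller tilt of 0.2 rad and make up the difference with a backward tilt when placing.

```bash
cat > g.py <<'E'
from h import *
import sys
b,t=float(sys.argv[1]),float(sys.argv[2]);th=.42;u,w=46,4
x=u*np.cos(th)-w*np.sin(th)-5-(3+b)*np.sin(t);z=29+u*np.sin(th)+w*np.cos(th)+(3+b)*np.cos(t)
print(x,z);delta([*(C+x*ex),z],down(A,t));print(np.round(r.sense()['joints'],1))
E
python3 g.py 45 .2
```

```text
25.83492156396496 98.45253233836905
shift [ -8.6   1.5 -27.4] rv [-0.0019 -0.1807 -0.    ] t 8.7 F [-0.1  0.7  0.5] w 0.8506371474177353
[ 38.9  23.3 -40.1  50.   -9.2  22.1]
```

Call:
move_arm([
  {"grip": 0.85, "xyz": [-8, 0, -25], "angular": [0, -0.1, 0]},
  {"grip": 0.85, "xyz": [-8, 0, -45], "angular": [0, -0.18, 0]},
  {"grip": 0.85, "xyz": [-8, 0, -45], "angular": [0, -0.18, 0]},
  {"grip": 0.85, "xyz": [-8, 0, -45], "angular": [0, -0.18, 0]},
  {"grip": 0.85, "xyz": [-8, 0, -45], "angular": [0, -0.18, 0]},
  {"grip": 0.85, "xyz": [-8, 0, -45], "angular": [0, -0.18, 0]},
])

```text
time_s: 9.3
tcp_pos: [0.5536, 0.2772, 0.1147]
ee_rot: [[0.924, 0.332, 0.188], [0.325, -0.943, 0.067], [0.199, -0.001, -0.98]]
wrist_force: [-0.1, -0.9, -0.6]
gripper_width: 0.849
gripper_force: 0.0
```

```bash
python3 g.py 45 .2;python3 g.py 0 .2
```

```text
25.83492156396496 98.45253233836905
shift [ 2.8  0.9 17.2] rv [-0.0008 -0.0008 -0.0001] t 9.3 F [-0.1 -0.9 -0.6] w 0.8494146230648043
[ 43.8  22.2 -20.9   7.9 -36.7  59.7]
34.775041449742716 54.349536335513186
shift [ 2.7  1.  62.2] rv [-0.0008 -0.0008 -0.0001] t 9.3 F [-0.1 -0.9 -0.6] w 0.8494146230648043
[ 43.8  22.2 -20.9   7.9 -36.7  59.7]
```

Call:
move_arm([
  {"grip": 0.85, "xyz": [3, 1, 20], "angular": [0, 0, 0]},
  {"grip": 0.85, "xyz": [3, 1, 40], "angular": [0, 0, 0]},
  {"grip": 0.85, "xyz": [3, 1, 50], "angular": [0, 0, 0]},
  {"grip": 0.85, "xyz": [3, 1, 55], "angular": [0, 0, 0]},
  {"grip": 0.85, "xyz": [3, 1, 55], "angular": [0, 0, 0]},
  {"grip": 0.85, "xyz": [3, 1, 55], "angular": [0, 0, 0]},
])

```text
time_s: 9.9
tcp_pos: [0.5674, 0.2816, 0.0618]
ee_rot: [[0.924, 0.333, 0.188], [0.326, -0.943, 0.068], [0.2, -0.002, -0.98]]
wrist_force: [-0.3, -0.1, -0.1]
gripper_width: 0.853
gripper_force: 0.0
```

```bash
python3 g.py 0 .2
```

```text
34.775041449742716 54.349536335513186
shift [-0.9  0.4  7.5] rv [-0.0016 -0.001   0.0002] t 9.9 F [-0.3 -0.1 -0.1] w 0.8529100089151997
[ 43.1  27.2 -22.3   9.  -30.2  59. ]
```

Call:
move_arm([
  {"grip": 0.85, "xyz": [-1, 0.4, 4], "angular": [0, 0, 0]},
  {"grip": 0.85, "xyz": [-1, 0.4, 7.5], "angular": [0, 0, 0]},
  {"grip": 0.85, "xyz": [-1, 0.4, 7.5], "angular": [0, 0, 0]},
  {"grip": 0.85, "xyz": [-1, 0.4, 7.5], "angular": [0, 0, 0]},
])

```text
time_s: 10.3
tcp_pos: [0.5678, 0.2813, 0.0538]
ee_rot: [[0.924, 0.333, 0.187], [0.326, -0.943, 0.067], [0.199, -0.001, -0.98]]
wrist_force: [0.7, -0.3, -0.0]
gripper_width: 0.851
gripper_force: 0.0
```

Call:
move_arm([
  {"grip": 0.65, "xyz": [0, 0, 0], "angular": [0, 0, 0]},
  {"grip": 0.5, "xyz": [0, 0, 0], "angular": [0, 0, 0]},
  {"grip": 0.4, "xyz": [0, 0, 0], "angular": [0, 0, 0]},
  {"grip": 0.3, "xyz": [0, 0, 0], "angular": [0, 0, 0]},
  {"grip": 0.3, "xyz": [0, 0, 0], "angular": [0, 0, 0]},
  {"grip": 0.3, "xyz": [0, 0, 0], "angular": [0, 0, 0]},
])

```text
time_s: 10.9
tcp_pos: [0.5679, 0.281, 0.054]
ee_rot: [[0.924, 0.332, 0.187], [0.325, -0.943, 0.067], [0.199, -0.001, -0.98]]
wrist_force: [0.8, -1.9, 3.2]
gripper_width: 0.571
gripper_force: 32.0
```

```bash
python3 g.py 0 .2; python3 -c "
from h import *
s=r.sense();print(s['gripper_force'],s['gripper_width']*87)
c=snap('scene');cv2.imwrite('pics/p7.png',cv2.resize(c['img'][230:350,370:520],(750,600),interpolation=cv2.INTER_CUBIC)[:,:,::-1])"
```

```text
34.775041449742716 54.349536335513186
shift [ 0.4 -0.2 -0.2] rv [-0.0013 -0.0002 -0.0002] t 10.9 F [ 0.8 -1.9  3.2] w 0.5706336109185338
[ 43.   27.8 -22.7   9.2 -29.2  58.8]
31.98538342723623 49.64512414991244
```

View pics/p7.png

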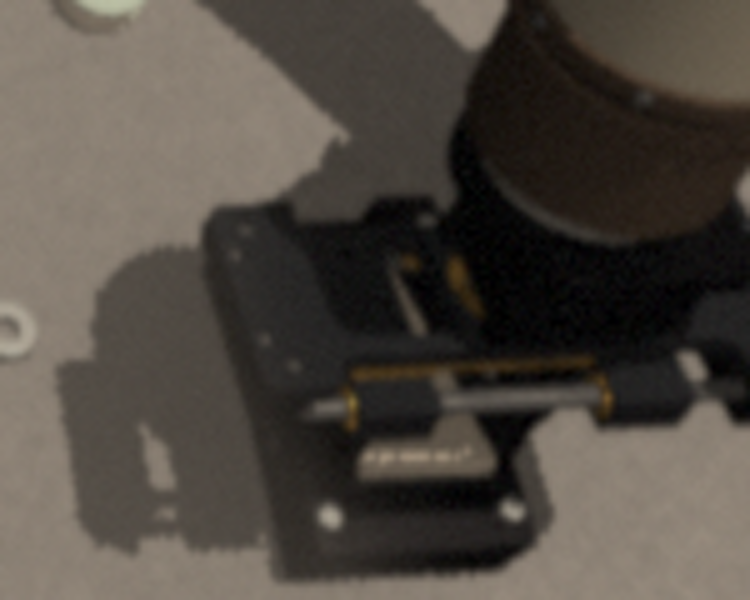

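It is gripped: 49.6 mm opening (the plate's width) at 32 N. Now I'll lift straight up.

Call:
move_arm([
  {"grip": 0.3, "xyz": [2, 0, -10], "angular": [0, 0, 0]},
  {"grip": 0.3, "xyz": [5, 0, -25], "angular": [0, 0, 0]},
  {"grip": 0.3, "xyz": [9, 0, -45], "angular": [0, 0, 0]},
  {"grip": 0.3, "xyz": [14, 0, -70], "angular": [0, 0, 0]},
  {"grip": 0.3, "xyz": [20, 0, -100], "angular": [0, 0, 0]},
  {"grip": 0.3, "xyz": [20, 0, -100], "angular": [0, 0, 0]},
  {"grip": 0.3, "xyz": [20, 0, -100], "angular": [0, 0, 0]},
])

```text
time_s: 11.65
tcp_pos: [0.5675, 0.2815, 0.1568]
ee_rot: [[0.924, 0.332, 0.188], [0.325, -0.943, 0.069], [0.2, -0.003, -0.98]]
wrist_force: [-0.1, -0.6, -1.2]
gripper_width: 0.564
gripper_force: 30.0
```

Run:
```python
from h import *
M=np.array([562,-267.3])
s=r.sense();print(s['gripper_force'],s['gripper_width']*87,np.round(s['joints'],1))
# placing: plate level -> tool tilt t=.2-.42=-.22; tip in plate frame local u=46-5=41 from centre, 2 below mid
for h in (60,12):
    t=-.22; tip=np.array([41,3+4+h-2.]) ; x=tip[0]-3*np.sin(t); z=tip[1]+3*np.cos(t)
    print(x,z);delta([*(M+x*ex),z],down(A,t))
c=snap('scene');cv2.imwrite('pics/p8.png',cv2.resize(c['img'][200:350,370:520],(600,600),interpolation=cv2.INTER_CUBIC)[:,:,::-1])
```

```text
29.97427135705948 49.1045439085074 [ 43.1  20.8 -15.6   6.5 -43.2  61.9]
41.654688869242605 67.92769234799182
shift [-160.5  516.    56.3] rv [-2.900e-03 -4.217e-01  3.000e-04] t 11.65 F [-0.1 -0.6 -1.2] w 0.5644200449253725
41.654688869242605 19.927692347991815
shift [-170.1  516.2  103.4] rv [-2.900e-03 -4.217e-01  3.000e-04] t 11.65 F [-0.1 -0.6 -1.2] w 0.5644200449253725
```

View pics/p8.png

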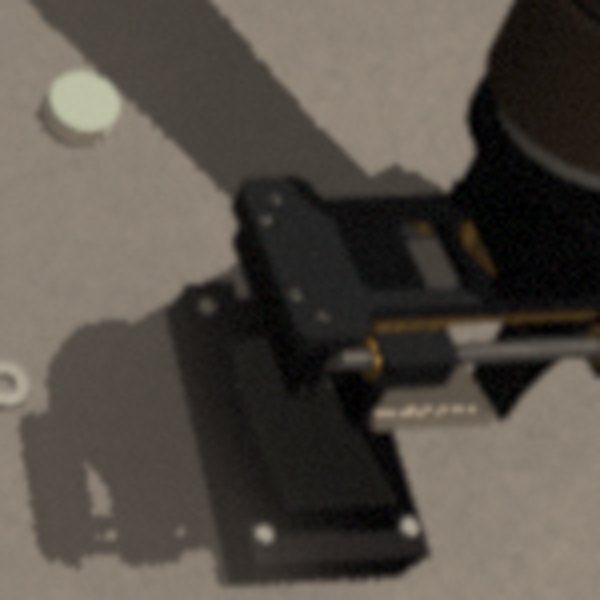

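The plate is out of the nest and held, and the bed stays tilted. Next I'll carry it at height over the other nest and level it on the way.

Call:
move_arm([
  {"grip": 0.3, "xyz": [0, 15, -2], "angular": [0, -0.08, 0]},
  {"grip": 0.3, "xyz": [-6, 45, -5], "angular": [0, -0.16, 0]},
  {"grip": 0.3, "xyz": [-16, 85, -8], "angular": [0, -0.24, 0]},
  {"grip": 0.3, "xyz": [-30, 130, -11], "angular": [0, -0.32, 0]},
  {"grip": 0.3, "xyz": [-44, 175, -14], "angular": [0, -0.38, 0]},
  {"grip": 0.3, "xyz": [-58, 220, -17], "angular": [0, -0.42, 0]},
  {"grip": 0.3, "xyz": [-72, 265, -20], "angular": [0, -0.42, 0]},
  {"grip": 0.3, "xyz": [-86, 310, -23], "angular": [0, -0.42, 0]},
  {"grip": 0.3, "xyz": [-100, 355, -26], "angular": [0, -0.42, 0]},
  {"grip": 0.3, "xyz": [-112, 395, -28], "angular": [0, -0.42, 0]},
])

```text
time_s: 12.7
tcp_pos: [0.5891, -0.1319, 0.1587]
ee_rot: [[0.92, 0.332, -0.209], [0.324, -0.943, -0.071], [-0.221, -0.003, -0.975]]
wrist_force: [0.2, 0.4, -1.1]
gripper_width: 0.565
gripper_force: 30.0
```

Call:
move_arm([
  {"grip": 0.3, "xyz": [-5, 35, 0], "angular": [0, 0, 0]},
  {"grip": 0.3, "xyz": [-15, 70, 0], "angular": [0, 0, 0]},
  {"grip": 0.3, "xyz": [-24, 100, 0], "angular": [0, 0, 0]},
  {"grip": 0.3, "xyz": [-28, 118, 0], "angular": [0, 0, 0]},
  {"grip": 0.3, "xyz": [-28, 121, 0], "angular": [0, 0, 0]},
  {"grip": 0.3, "xyz": [-28, 121, 0], "angular": [0, 0, 0]},
  {"grip": 0.3, "xyz": [-28, 121, 0], "angular": [0, 0, 0]},
])

```text
time_s: 13.4
tcp_pos: [0.6046, -0.2518, 0.1657]
ee_rot: [[0.92, 0.334, -0.207], [0.326, -0.943, -0.071], [-0.219, -0.002, -0.976]]
wrist_force: [-1.3, -0.1, -0.1]
gripper_width: 0.568
gripper_force: 30.0
```

```bash
cat > pl.py <<'E'
from h import *
M=np.array([562,-267.3])
s=r.sense();print(s['gripper_force'],s['gripper_width']*87,np.round(s['joints'],1),s['tcp_pos'])
for h in (40,2):
    t=-.22; tip=np.array([41,3+4+h-2.]) ; x=tip[0]-3*np.sin(t); z=tip[1]+3*np.cos(t)
    delta([*(M+x*ex),z],down(A,t))
def blob(c,z):
    m=cv2.inRange(cv2.cvtColor(c['img'],cv2.COLOR_RGB2HSV),(0,0,120),(180,70,255))
    m=cv2.morphologyEx(m,cv2.MORPH_OPEN,np.ones((3,3)))
    for k in cv2.findContours(m,cv2.RETR_EXTERNAL,cv2.CHAIN_APPROX_NONE)[0]:
        P=ray(c,k.reshape(-1,2),z)[:,:2]*1000
        b=cv2.minAreaRect(P.astype(np.float32)); 
        if np.hypot(*(np.array(b[0])-M))<110 and b[1][0]*b[1][1]>200: print(k.reshape(-1,2).mean(0).round(),np.round(b[0],1),np.round(b[1],1),round(b[2],1),'corners',cv2.boxPoints(cv2.minAreaRect(k)).round(1).tolist())
for n in('top','scene'):
    print(n);blob(snap(n),(s['tcp_pos'][2]))
E
python3 pl.py
```

```text
29.97449040412903 49.41005375440263 [ -6.   32.5   5.9   5.5 -74.9 113.6] [ 0.60456127 -0.25181508  0.16569328]
shift [ 22.2   0.7 115.7] rv [-0.002   0.0006  0.002 ] t 13.4 F [-1.3 -0.1 -0.1] w 0.5679316523494555
shift [ 30.5   0.8 152.8] rv [-0.002   0.0006  0.002 ] t 13.4 F [-1.3 -0.1 -0.1] w 0.5679316523494555
top
scene
```

Call:
move_arm([
  {"grip": 0.3, "xyz": [6, 0, 30], "angular": [0, 0, 0]},
  {"grip": 0.3, "xyz": [14, 1, 70], "angular": [0, 0, 0]},
  {"grip": 0.3, "xyz": [19, 1, 100], "angular": [0, 0, 0]},
  {"grip": 0.3, "xyz": [24, 1, 122], "angular": [0, 0, 0]},
  {"grip": 0.3, "xyz": [26, 1, 132], "angular": [0, 0, 0]},
  {"grip": 0.3, "xyz": [26, 1, 132], "angular": [0, 0, 0]},
  {"grip": 0.3, "xyz": [26, 1, 132], "angular": [0, 0, 0]},
])

```text
time_s: 14.2
tcp_pos: [0.6027, -0.2547, 0.033]
ee_rot: [[0.92, 0.333, -0.204], [0.326, -0.943, -0.072], [-0.217, -0.0, -0.976]]
wrist_force: [-0.1, 0.3, -0.3]
gripper_width: 0.568
gripper_force: 30.0
```

```bash
python3 pl.py
python3 - <<'E'
from h import *
# plate level check: low-saturation (non-cork) pixels over the mat, in the scene view
c=snap('scene')
q=proj(c,[[.562,-.2673,.03]])[0].astype(int);print(q)
hsv=cv2.cvtColor(c['img'],cv2.COLOR_RGB2HSV)
for y in range(q[1]-36,q[1]+40,4): print(y,' '.join(f"{hsv[y,x,1]:3d}/{hsv[y,x,2]:3d}" for x in range(q[0]-32,q[0]+44,5)))
E
```

```text
29.97442603111267 49.37564866819876 [ -6.3  39.5  -2.2   6.2 -59.7 112.1] [ 0.60265792 -0.25472849  0.03296042]
shift [ -4.1  -1.7 -14.4] rv [ 0.0001 -0.0018  0.0014] t 14.2 F [-0.1  0.3 -0.3] w 0.5675361915884914
shift [ 4.1 -1.6 22.7] rv [ 0.0001 -0.0018  0.0014] t 14.2 F [-0.1  0.3 -0.3] w 0.5675361915884914
top
scene
[190 247]
211  96/ 85  96/ 96  73/101  60/197  63/194  64/192  63/186  64/178  65/168  61/151  52/142  41/142  44/145  43/143  44/145  40/145
215  98/ 81  88/ 98  64/ 96  53/196  55/195  59/196  64/196  62/193  63/189  63/183  63/173  65/158  56/141  43/120  59/ 87  44/128
219  95/ 75  89/ 92  59/104  46/198  49/197  51/196  56/196  58/190  62/198  64/196  64/191  62/186  62/151  60/ 68  97/ 71  65/130
223  97/ 95  67/ 87  47/188  44/197  44/196  47/197  46/195  51/196  53/199  55/198  61/198  63/197  69/107  96/ 82  66/154  64/147
227  92/ 78  62/ 87  52/196  50/198  47/197  46/196  43/196  45/197  46/196  50/198  53/198  55/185  90/ 94  95/ 86  62/199  64/171
231  65/ 86  63/181  62/199  57/197  54/198  51/195  48/196  44/195  42/196  43/196  45/198  53/102  88/ 98
[... 1040 characters left out ...]
  62/144  62/161  63/166  62/172  62/178
267  43/ 18  64/ 16 159/ 24  55/ 14  58/ 66  60/ 77  58/ 84  59/ 86  68/ 82  77/ 50  55/ 60  63/134  65/146  62/152  63/159  64/164
271  49/ 21 127/ 56  28/ 45  18/ 42  36/ 49  31/ 50  41/ 50  45/ 45  31/ 25  41/ 37  87/ 50  63/110  63/122  63/133  62/143  63/150
275  12/ 22 127/ 38 145/ 81 147/ 90 145/100 143/112 148/100 148/100 134/ 55 136/ 62  89/ 40  65/ 74  60/ 93  61/108  61/121  60/131
279  35/ 72  39/ 72  54/ 76 118/ 82 142/106 152/ 99 149/101 145/ 97 144/ 92 148/100 143/102 137/ 99  47/ 76  54/ 85  60/ 97  61/105
283  45/ 74  35/ 73  41/ 74  41/ 75  46/ 72  70/ 76 134/ 82 148/ 93 145/ 95 145/ 97 144/ 90  94/ 81  41/ 75  45/ 79  43/147  48/127
```

Call:
move_arm([
  {"grip": 0.3, "xyz": [1.5, -1, 8], "angular": [0, 0, 0]},
  {"grip": 0.3, "xyz": [2.5, -1.5, 14], "angular": [0, 0, 0]},
  {"grip": 0.3, "xyz": [3, -1.5, 17], "angular": [0, 0, 0]},
  {"grip": 0.3, "xyz": [3.5, -1.5, 19], "angular": [0, 0, 0]},
  {"grip": 0.3, "xyz": [3.5, -1.5, 19], "angular": [0, 0, 0]},
])

```text
time_s: 14.85
tcp_pos: [0.6001, -0.2537, 0.0119]
ee_rot: [[0.92, 0.332, -0.207], [0.325, -0.943, -0.071], [-0.219, -0.002, -0.976]]
wrist_force: [-0.2, 0.5, 0.3]
gripper_width: 0.566
gripper_force: 30.0
```

Call:
move_arm([
  {"grip": 0.3, "xyz": [0.2, 0, 1], "angular": [0, 0, 0]},
  {"grip": 0.3, "xyz": [0.4, 0, 2], "angular": [0, 0, 0]},
  {"grip": 0.3, "xyz": [0.4, 0, 2], "angular": [0, 0, 0]},
])

```text
time_s: 15.15
tcp_pos: [0.6003, -0.2537, 0.0103]
ee_rot: [[0.92, 0.332, -0.206], [0.325, -0.943, -0.071], [-0.218, -0.002, -0.976]]
wrist_force: [0.1, -0.7, -0.8]
gripper_width: 0.568
gripper_force: 30.0
```

Now TCP z is 10.3 mm, with contact expected near 8 mm.

Call:
move_arm([
  {"grip": 0.3, "xyz": [0.2, 0, 1], "angular": [0, 0, 0]},
  {"grip": 0.3, "xyz": [0.4, 0, 2], "angular": [0, 0, 0]},
  {"grip": 0.3, "xyz": [0.4, 0, 2], "angular": [0, 0, 0]},
])

```text
time_s: 15.45
tcp_pos: [0.6006, -0.2538, 0.0089]
ee_rot: [[0.92, 0.333, -0.206], [0.325, -0.943, -0.071], [-0.218, -0.001, -0.976]]
wrist_force: [-1.2, 0.3, 1.8]
gripper_width: 0.567
gripper_force: 31.3
```

Call:
move_arm([
  {"grip": 0.3, "xyz": [0.2, 0, 1], "angular": [0, 0, 0]},
  {"grip": 0.3, "xyz": [0.2, 0, 1], "angular": [0, 0, 0]},
])

```text
time_s: 15.65
tcp_pos: [0.6006, -0.2538, 0.0087]
ee_rot: [[0.92, 0.333, -0.206], [0.325, -0.943, -0.072], [-0.218, -0.001, -0.976]]
wrist_force: [-1.7, 1.0, 6.3]
gripper_width: 0.572
gripper_force: 33.4
```

The plate is on the mat at about 6 N. I'll release it and back off.

Call:
move_arm([
  {"grip": 0.65, "xyz": [0, 0, -1], "angular": [0, 0, 0]},
  {"grip": 0.75, "xyz": [0, 0, -1], "angular": [0, 0, 0]},
  {"grip": 0.85, "xyz": [0, 0, -1], "angular": [0, 0, 0]},
  {"grip": 0.85, "xyz": [0, 0, -1], "angular": [0, 0, 0]},
  {"grip": 0.85, "xyz": [0, 0, -1], "angular": [0, 0, 0]},
  {"grip": 0.85, "xyz": [-2, 0, -15], "angular": [0, 0, 0]},
  {"grip": 0.85, "xyz": [-10, 0, -50], "angular": [0, 0, 0]},
  {"grip": 0.85, "xyz": [-20, 0, -90], "angular": [0, 0, 0]},
  {"grip": 0.85, "xyz": [-30, 0, -135], "angular": [0, 0, 0]},
])

```text
time_s: 16.55
tcp_pos: [0.5995, -0.2537, 0.1461]
ee_rot: [[0.92, 0.332, -0.209], [0.325, -0.943, -0.07], [-0.22, -0.003, -0.975]]
wrist_force: [1.1, -0.1, 0.1]
gripper_width: 0.851
gripper_force: 0.0
```

Call:
move_arm([
  {"grip": 0.85, "xyz": [0, -40, -30], "angular": [0, 0, 0]},
  {"grip": 0.85, "xyz": [0, -85, -40], "angular": [0, 0, 0]},
  {"grip": 0.85, "xyz": [0, -130, -40], "angular": [0, 0, 0]},
  {"grip": 0.85, "xyz": [0, -175, -40], "angular": [0, 0, 0]},
  {"grip": 0.85, "xyz": [0, -220, -40], "angular": [0, 0, 0]},
  {"grip": 0.85, "xyz": [0, -260, -40], "angular": [0, 0, 0]},
  {"grip": 0.85, "xyz": [0, -300, -40], "angular": [0, 0, 0]},
  {"grip": 0.85, "xyz": [0, -300, -40], "angular": [0, 0, 0]},
  {"grip": 0.85, "xyz": [0, -300, -40], "angular": [0, 0, 0]},
])

```text
time_s: 17.45
tcp_pos: [0.5089, 0.0326, 0.1855]
ee_rot: [[0.92, 0.334, -0.206], [0.327, -0.942, -0.071], [-0.218, -0.002, -0.976]]
wrist_force: [-0.5, -0.9, -0.4]
gripper_width: 0.853
gripper_force: 0.0
```

Run:
```python
from h import *
M=np.array([562,-267.3])
for n in('top','scene'):
    c=snap(n);m=cv2.inRange(cv2.cvtColor(c['img'],cv2.COLOR_RGB2HSV),(0,0,165),(180,68,255))
    for k in cv2.findContours(m,cv2.RETR_EXTERNAL,cv2.CHAIN_APPROX_NONE)[0]:
        for nm,Q,z in(('plate',M,.011),('other',np.array([502,-6]),.039)):
            b=cv2.minAreaRect((ray(c,k.reshape(-1,2),z)[:,:2]*1000).astype(np.float32))
            if np.hypot(*(np.array(b[0])-Q))<80 and b[1][0]*b[1][1]>400: print(n,nm,np.round(b[0],1),np.round(b[1],1),round(b[2],1))
s=r.sense();print(s['time_s'],s['tcp_pos'],s['wrist_force'])
```

```text
top other [456.8  44.2] [50.1 20.7] 6.9
top other [481.3  -7.5] [68.  49.9] 4.6
scene other [482.4  -7.7] [66.1 49.3] 5.0
scene plate [ 561.8 -267.5] [109.1  50.1] 18.7
17.55 [0.50912031 0.03135196 0.18513952] [-0.14645447  0.47488684  0.78749502]
```

In the scene view the plate lies at (561.8, -267.5) mm and measures 109 × 50 mm. That is flat and on the mat's centre, and the arm is clear.

```bash
python3 -c "
from station import r
print(r.finish_job())"
```

```text
the job is handed in; nothing more can be done
None
```

I tipped up the windowed plate, lifted it out by its raised end and laid it flat within about 1 mm of the middle-sized mat's centre (one camera view; the top view didn't pick it up). The other plate was not touched, and I handed the job in at 17.5 s; no verdict came back.

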